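# Pump up the glue press on a bowl blank

### The job

Clamp the glued-up bowl blank in the bench press by pumping the sprung hand lever, reaching in under the dust duct, with full strokes all the way down and back up, until the blank is lifted firmly against the head. Feel for it: as soon as the lever turns stiff stop pressing, or the blank is crushed, then let the lever come back up. Touch only the lever; do not bump the duct or disturb the things lying around.

Things in the scene. Friction and masses are not known exactly. Their poses are not given: they have to be found in the camera images.
- press: Green bench press on a steel base plate 330 x 230 x 15 mm. Origin on the bench, straight below the lever's pivot. In its frame the lever points to -x (roughly the robot's left; yaw varies); pump housing 120 x 75 x 90 mm at the origin, 48 mm round reservoir (top 165 mm) at x = 45 mm; ram, platen, blank and head at x = 170 mm, between two posts 22 mm thick, 300 mm high, at y = -90 and 90 mm.
- lever_grip (a point): Point on the axis of the lever's black rubber grip, 20 mm short of the lever's end and 180 mm from the pivot. The grip is a round bar 28 mm thick and 119 mm long, so its top surface is 14 mm above this point (measured square to the bar).
- lever_hinge (a point): The lever's pivot, 125 mm above the bench, axis along the press's y. Lever 200 mm long overall.
- pump_lever (a joint): Lever angle: 0 = rest, 22 degrees above level (grip point 192 mm above the bench); grows as the grip goes down; 0.70 rad = lower stop (grip point 69 mm above the bench). A spring brings it back up. The push at the grip is about 10 to 15 N while the ram rises freely; once the blank bears on the head it climbs quickly, by about 3 N for each 20 N of clamping.
- ram (a joint): How far the ram has risen (m), 0 = down. Each full stroke lifts it about 14 mm (a short stroke lifts it less, in steps of 7 mm); it stays where it is when the lever goes back. It has to rise 36 to 56 mm before the blank meets the head.
- platen: Round steel plate 120 mm across and 10 mm thick on top of the ram, on stiff springs (about 20 N for each mm). Origin on the ram axis, 12 mm below the plate's top.
- blank: Bowl blank standing on the platen: wooden disc 120 mm across and 50 mm thick with a smaller disc, 70 mm across and 20 mm thick, glued on top; about 0.35 kg. Origin at the centre of its underside, z up; its top is 70 mm above.
- head: Steel crossbar 50 x 230 x 20 mm fixed on the two posts over the blank; its height differs from time to time. Origin at the centre of its underside, the face the blank has to be pressed against; 36 to 56 mm above the blank's top at the start.
- duct: Dust duct: a pipe 70 mm thick above the lever's outer end, square to the lever, on two thin posts. Origin and axes as the press: pipe axis at x = -151 mm, 362 mm above the bench (underside 327), y = -110 to 110 mm; its outer edge is in line with the end of the raised lever. A gripper straight down on the grip hits it: lean the tool outwards (body to -x, fingers pointing down and to +x).
- glue_jar: White glue jar with blue cap, 60 mm wide, 90 mm high, standing. Origin at the centre of its underside. Bystander.
- small_bowl: Small turned wooden bowl 110 mm wide, 45 mm high. Origin at the centre of its underside. Bystander.
- chisel: Chisel with wooden handle, 248 mm long, lying flat, handle to its -x, 26 mm high. Origin on its underside where blade and handle meet. Bystander.

How it is judged:
On the way, in this order (a step that is already met when the one before it is completed fails the run):
1. first full stroke: lever pushed down beyond 0.55 of its 0.70 rad (value of joint pump_lever above 0.55 rad), for 0.02 s.
2. lever back up after the first stroke (below 0.10 rad) (value of joint pump_lever below 0.1 rad), for 0.02 s.
3. second full stroke: lever pushed down beyond 0.55 of its 0.70 rad (value of joint pump_lever above 0.55 rad), for 0.02 s.
4. lever back up after the second stroke (below 0.10 rad) (value of joint pump_lever below 0.1 rad), for 0.02 s.
5. the blank is pressed against the head with more than 10 N (contact force between blank and head above 10 N), for 0.1 s.
At the end, for the whole second after the job is handed in: The blank is held between platen and head, pressed against the head with more than 10 N, upright within 0.06 rad and at rest, and the lever is back up (below 0.10 rad) (contact force between blank and head above 10 N and value of joint pump_lever below 0.1 rad and angle between blank's own z axis and vertical below 0.06 rad and linear speed of blank below 0.01 m/s); the robot touches nothing.
It fails at once if the blank is pressed against the head with more than 140 N (crushed) (contact force between blank and head above 140 N).
It fails at once if the robot touches the blank, platen or head (over 2 N) (contact force between any of the arm, the fingers and blank above 2 N or contact force between any of the arm, the fingers and platen above 2 N or contact force between any of the arm, the fingers and head above 2 N).
It fails at once if the robot bumps the duct (over 5 N) (contact force between any of the arm, the fingers and duct above 5 N).
It fails at once if a bystander is moved by more than 30 mm or tipped (distance of any of glue_jar, small_bowl, chisel from where it was at the start of the episode above 0.03 m or angle between any of glue_jar, small_bowl's own z axis and vertical above 0.4 rad).
It also fails if it takes over 61 s, if anything falls off the work surface, if the arm or the gripper's body presses on something with over 40 N, if the wrist force passes 120 N, or if a joint passes its speed limit or range.

### The arm

A 6-joint arm with a two-finger parallel gripper is mounted at the origin on the work surface. World frame = base frame: x ahead of the robot, y to its left, z up, the work surface at z = 0. Lengths are in m, angles in rad, forces in N, time in s.
With the tool pointing down it reaches from about 0.325 to 0.775 m from the base axis. Payload 5.5 kg.
Tool frame: the origin (TCP) lies between the finger pads; the fingertips stand 8 mm ahead of it and the grasp point (between the pads) lies 11 mm behind it (tcp_to_tips is the distance from the TCP to the fingertips, in m); z points along the fingers, y is the line along which they close (so a half turn about z gives the same grasp; the last joint's range is limited). The gripper opens to 88 mm and grips with 3 to 60 N. Pads are 20 mm wide; open, the fingers measure 115 mm over their backs; the gripper's body (75 mm by 178 mm) begins 61 mm behind the grasp point.
Start: joints at [1.06, 0.091, 1.231, -0, 1.82, -0.057], TCP at [0.263, 0.539, 0.231] pointing down, gripper open.
Joint ranges: [-2.87, 2.87], [-0.86, 2.18], [0.17, 2.46], [-1.51, 4.65], [0.06, 2.69], [-2.65, 2.65]. Speed limits (rad/s): [2.57, 2.57, 3.01, 3.14, 3.14, 3.14].

### API

Orientations are given as a unit quaternion [w, x, y, z].
In Python, from bench import * gives the robot as it stands. Calls block until the motion is done:
- move_to(position, orientation): joint-space move of the TCP to a pose.
- move_l(position, speed=0.15, orientation=None): straight line of the TCP; orientation=None keeps the orientation; speed is the mean speed in m/s.
- movej(angles): joint-space move.
- gripper_open() and close(): open the fingers fully, or close them until they stop; the grip force is fixed at half the most.
- hold(seconds).
- inverse_kinematics(position, orientation): joint angles nearest the present ones, or None.
- state(): the state.
- get_image(name): name is "scene" or "side" or "wrist"; returns a dict with "frame" (480x640x3 uint8, blue, green, red), "depth" (480x640 float32, m along the optical axis (not along the pixel's ray), 0 where there is no reading), "camera_matrix" (3x3 intrinsics, pixels), "view" (4x4, takes a point from world to camera coordinates). Camera axes: x right, y up, looking along -z (the intrinsics and any distortion apply to the point x, -y, -z); pixel columns grow to the right and rows downward; lengths in m; the calibration is good to about 2 mm. A picture is of the moment at which its call begins.
A pose or a line that the arm cannot do raises IKError and nothing moves.
- job_done(): hands the job in; it is judged then, once.
The state is a dict: "time": time; "joint_pos": joint angles; "dq": joint speeds; "joint_torque": joint torques, N m; "ee_pos": TCP position; "ee_rot": TCP orientation; "ft_force": force on the tool from outside, world axes, zero at the start; "moment": the same for the moment, N m; "finger_gap": finger opening in m; "finger_force": force on a finger pad.
Only numpy, scipy, OpenCV 4.12 (cv2) and the standard library are available. Lean on these libraries where they do the work, as an engineer would, in place of code of your own. Each camera call takes 0.05 s, during which the arm holds its last target. There are 200 camera calls.

## Working session

There is one attempt and no reset: what is moved stays moved. The work goes in short steps, each a Python script; the robot and the scene stay as the last script left them, time stands still between calls to the robot, and variables do not carry over. Pictures are saved under pics/ and viewed, at most 10 in all, crops included, and the job is handed in when it is done.

```bash
mkdir -p pics; cat > h.py <<'E'
from bench import *
import numpy as np, cv2
def pts(im):
    K=im["camera_matrix"];d=im["depth"];v,u=np.mgrid[:480,:640]
    c=np.stack([(u-K[0,2])/K[0,0]*d,-(v-K[1,2])/K[1,1]*d,-d,np.ones_like(d)],-1)
    return (c@np.linalg.inv(im["view"]).T)[...,:3]
E
python3 - <<'E'
from h import *
for n in("scene","side"):
    im=get_image(n);cv2.imwrite(f"pics/{n}0.png",im["frame"]);np.savez(n+"0.npz",**im)
    print(n,np.linalg.inv(im["view"])[:3,3])
s=state();print(s["time"],s["ee_pos"],s["ee_rot"],s["ft_force"])
E
```

```text
scene [1.25156028 0.07830225 0.93913305]
side [0.98426059 0.51398949 1.23393837]
0.1 [0.26291648 0.53905032 0.22962419] [-2.43361363e-04  2.24969478e-01  9.74365423e-01 -8.34513301e-04] [-1.19374174  0.09572427 -1.06917047]
```

View pics/scene0.png

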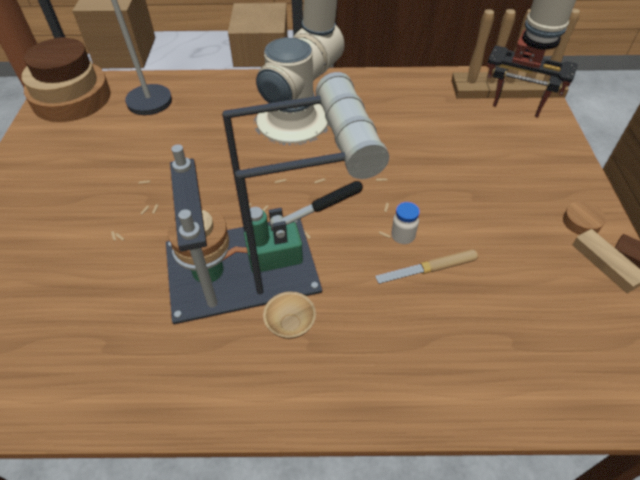

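View pics/side0.png

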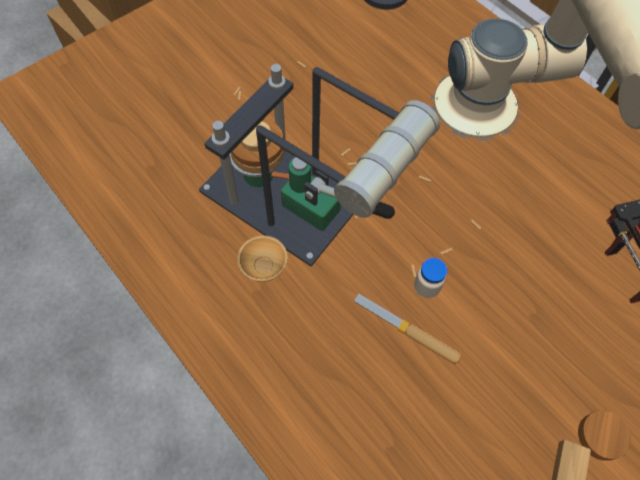

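Scene view: press left of centre, with the lever grip running from about (318,207) to (360,187). The duct pipe runs (335,85)–(367,160), the jar is at (405,222), chisel (376..478, 268) and bowl (290,314). The post tops are at (179,152) and (185,217).

```bash
python3 - <<'E'
from h import *
np.set_printoptions(precision=3,suppress=True)
im=dict(np.load("scene0.npz"));P=pts(im)
for n,(u,v) in dict(postA=(179,150),postB=(184,215),boltNear=(178,313),boltR=(315,285),grip1=(320,205),grip2=(340,195),grip3=(355,188),jar=(407,211),chis=(425,268),bowl=(290,297),duct1=(335,85),duct2=(362,150),hous=(285,250),res=(257,212),bench=(450,350)).items(): print(n,P[v,u])
# plate top
m=(abs(P[...,2]-.015)<.004);m[:220]=0;m[:,:150]=0;m[:,330:]=0
m&=im["frame"].max(2)<75
r=cv2.minAreaRect(P[m][:,:2].astype(np.float32));print("plate",r,m.sum())
# grip: dark pts 
f=im["frame"]; g=(f.max(2)<60); g[:180]=0;g[215:]=0;g[:,:312]=0;g[:,366:]=0
Q=P[g];Q=Q[(Q[:,2]>.1)&(Q[:,2]<.24)];print("grip",len(Q),Q.min(0),Q.max(0))
c=Q.mean(0);d=np.linalg.svd(Q-c)[2][0];print(c,d)
# head top
b=(f.max(2)<75);b[:155]=0;b[250:]=0;b[:,:165]=0;b[:,210:]=0
Q=P[b];Q=Q[Q[:,2]>.22];print("head z",np.percentile(Q[:,2],[5,50,95]),cv2.minAreaRect(Q[Q[:,2]>np.median(Q[:,2])-.005][:,:2].astype(np.float32)))
# duct
q=P[70:175,315:390].reshape(-1,3);q=q[(q[:,2]>.33)&(q[:,2]<.42)&(q[:,0]>.1)];print("duct",len(q),cv2.minAreaRect(q[:,:2].astype(np.float32)),q[:,2].max())
E
```

```text
postA [ 0.489 -0.192  0.3  ]
postB [ 0.66  -0.155  0.3  ]
boltNear [ 0.685 -0.223  0.022]
boltR [0.614 0.067 0.019]
grip1 [0.517 0.08  0.172]
grip2 [0.503 0.122 0.187]
grip3 [0.499 0.153 0.203]
jar [0.459 0.279 0.09 ]
chis [0.572 0.316 0.021]
bowl [0.657 0.014 0.038]
duct1 [0.423 0.11  0.397]
duct2 [0.604 0.15  0.393]
hous [0.561 0.002 0.078]
res [ 0.54  -0.05   0.177]
bench [ 0.763  0.344 -0.003]
plate ((0.555001974105835, -0.10510590672492981), (0.22983601689338684, 0.3201594948768616), 14.517806053161621) 218
grip 561 [0.484 0.065 0.162] [0.523 0.166 0.209]
[0.506 0.115 0.187] [ 0.228 -0.902 -0.366]
head z [0.234 0.243 0.25 ] ((0.8721033930778503, -0.07867798209190369), (0.8188924193382263, 0.06274165958166122), 18.093421936035156)
duct 4483 ((0.49947163462638855, 0.11056730896234512), (0.22567838430404663, 0.12464958429336548), 13.667560577392578) 0.40224037895642195
```

```bash
cat >> h.py <<'E'
from scipy.spatial.transform import Rotation as R
np.set_printoptions(precision=3,suppress=True)
yaw=np.radians(13.8); PX=np.array([np.sin(yaw),-np.cos(yaw),0]);PY=np.array([np.cos(yaw),np.sin(yaw),0]);Z=np.array([0,0,1.])
O=np.array([.5335,-.0085,0]); LEAN=np.radians(38)
A=np.sin(LEAN)*PX-np.cos(LEAN)*Z      # tool axis
def quat(sign):
    y=sign*PY; q=R.from_matrix(np.c_[np.cross(y,A),y,A]).as_quat(); return [q[3],q[0],q[1],q[2]]
def tcp(q,off=0.,r=.18):
    "TCP so that the finger's outer corner sits `off` above the grip at lever angle q"
    e=np.radians(22)-q; d=-np.cos(e)*PX+np.sin(e)*Z; n=np.sin(e)*PX+np.cos(e)*Z
    c=O+.125*Z+r*d+(.014+off)*n
    s=np.cos(LEAN)*PX+np.sin(LEAN)*Z
    return c+.010*s-.008*A
E
python3 - <<'E'
from h import *
for s in(1,-1):
    q=quat(s)
    for p in(tcp(0)-.08*A,tcp(0,.01),tcp(.7)): print(s,p,inverse_kinematics(p,q))
P=pts(dict(np.load("scene0.npz")))
for p in (P[205,320],P[195,340],P[188,355],P[150,179],P[215,184],P[211,407],P[297,290]): print((p-O)@np.c_[PX,PY,Z])
E
```

```text
1 [0.484 0.193 0.281] [ 0.684  0.056  1.306 -0.66   2.006  0.226]
1 [0.497 0.142 0.227] [ 0.599 -0.005  1.464 -0.65   1.879  0.217]
1 [0.492 0.159 0.095] [ 0.628  0.077  1.617 -0.613  1.705  0.384]
-1 [0.484 0.193 0.281] None
-1 [0.497 0.142 0.227] None
-1 [0.492 0.159 0.095] None
[-0.09   0.005  0.172]
[-0.134  0.001  0.187]
[-0.165  0.005  0.203]
[ 0.168 -0.087  0.3  ]
[0.172 0.088 0.3  ]
[-0.297 -0.003  0.09 ]
[0.007 0.126 0.038]
```

```bash
python3 - <<'E'
from h import *
close(); move_to(tcp(0)-.06*A,quat(1)); hold(.2)
f=np.mean([state()["ft_force"] for _ in range(5)],0); s=state(); print(s["time"],s["ee_pos"],tcp(0)-.06*A,f)
a=get_image("scene")["frame"][20:320,150:550];b=get_image("side")["frame"][20:320,220:620]
cv2.imwrite("pics/pre.png",cv2.resize(np.hstack([a,b]),(800,300)))
b=cv2.resize(np.vstack([a[30:230,50:350],b[30:230,0:300]]),(800,600)) if 0 else None
E
```

```text
3.1833 [0.487 0.182 0.265] [0.487 0.181 0.265] [0.039 0.665 0.398]
```

View pics/pre.png

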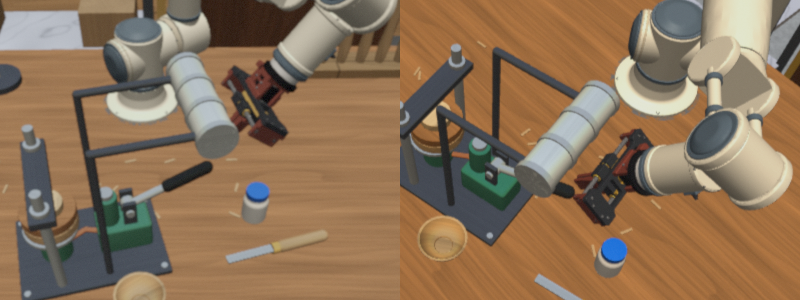

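The gripper is outside the duct with a clear gap, aligned with it, above and outboard of the grip and clear of the jar. Now the first stroke, with force logging.

```bash
cat >> h.py <<'E'
def fn(q):
    e=np.radians(22)-q; return state()["ft_force"]@(np.sin(e)*PX+np.cos(e)*Z)
def go(q,v=.1,off=0.): move_l(tcp(q,off),v)
E
python3 - <<'E'
from h import *
move_l(tcp(0,.012),.1)
print(fn(0),state()["time"])
for q in np.arange(0,.66,.05):
    go(q); print(round(q,2),fn(q).round(2),state()["ft_force"],round(state()["time"],2))
im=get_image("scene");cv2.imwrite("pics/down.png",cv2.resize(im["frame"][60:330,150:510],(800,600)))
E
```

```text
1.1424085281078529 3.9833
0.0 3.32 [-0.079 -0.375  3.436] 4.25
0.05 2.98 [0.472 0.403 3.252] 4.5
0.1 3.74 [-1.213  0.324  4.071] 4.75
0.15 8.96 [-1.535 -1.567  8.932] 5.0
0.2 10.51 [-1.731 -1.466 10.506] 5.25
0.25 10.92 [-1.617 -1.9   10.826] 5.5
0.3 9.86 [-0.585 -2.131  9.728] 5.75
0.35 10.19 [-0.459 -0.611 10.18 ] 6.0
0.4 11.17 [ 0.301  0.168 11.167] 6.25
0.45 11.27 [ 0.81   0.867 11.253] 6.5
0.5 11.38 [ 1.478  2.562 11.21 ] 6.75
0.55 11.76 [ 0.904  2.218 11.596] 7.0
0.6 11.65 [ 1.564  2.563 11.458] 7.25
0.65 11.51 [ 1.747  3.672 11.073] 7.5
```

View pics/down.png

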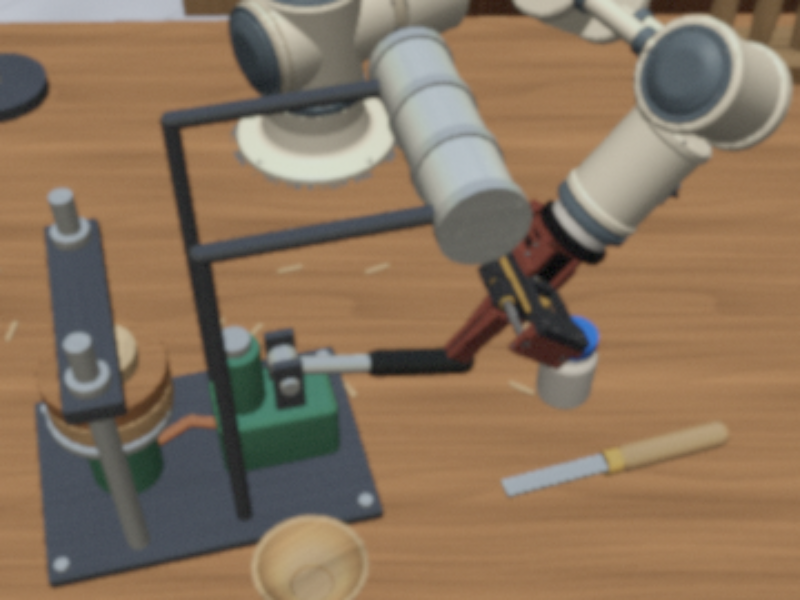

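The lever is down, a bit below level, with the fingertip near the grip's end at (462,360). I'll measure the lever angle.

```bash
cat >> h.py <<'E'
def lever():
    "lever angle and platen/blank-edge height from depth"
    im=get_image("scene");P=pts(im);f=im["frame"];L=(P-O)@np.c_[PX,PY,Z]
    g=(f.max(2)<60)&(L[...,0]<-.085)&(L[...,0]>-.16)&(abs(L[...,1])<.022)&(L[...,2]>.05)&(L[...,2]<.24)
    Q=L[g]; k=np.polyfit(Q[:,0],Q[:,2],1)
    b=(abs(L[...,0]-.17)<.065)&(abs(L[...,1])<.065)&(L[...,2]<.21)&(L[...,2]>.1)
    return dict(n=len(Q),ang=np.radians(22)-np.arctan(-k[0]),angH=np.radians(22)-np.arctan2(np.polyval(k,-.12)-.125-.011,.12),img=im,L=L)
E
python3 - <<'E'
from h import *
r=lever();print(r["n"],r["ang"],r["angH"],state()["ee_pos"],tcp(.65))
L=r["L"]
h=(abs(L[...,0]-.17)<.02)&(abs(L[...,1])<.07)&(L[...,2]>.2); print("head top",np.percentile(L[h][:,2],[10,50,90]))
for (u,v) in [(x*360/800+150,y*270/600+60) for x,y in((128,350),(120,345),(150,365),(145,385),(75,440))]: print(L[round(v),round(u)],r["img"]["frame"][round(v),round(u)])
E
```

```text
327 0.6155827366175569 0.6321047076411165 [0.494 0.162 0.107] [0.492 0.161 0.104]
head top [0.249 0.25  0.252]
[0.141 0.    0.191] [141 171 187]
[ 0.148 -0.009  0.191] [146 176 192]
[0.124 0.001 0.169] [ 82 118 156]
[0.133 0.023 0.168] [ 83 118 156]
[0.205 0.04  0.13 ] [ 86 106 123]
```

```bash
python3 - <<'E'
from h import *
def top(L): 
    m=(abs(L[...,0]-.145)<.012)&(abs(L[...,1])<.03)&(L[...,2]<.228)&(L[...,2]>.1); return np.percentile(L[m][:,2],90)
L0=(pts(dict(np.load("scene0.npz")))-O)@np.c_[PX,PY,Z]
go(.70);print(fn(.7))
print("top0",top(L0),"now",top(lever()["L"]))
for q in(.45,.2,0):go(q,.15)
go(0,.1,.008);hold(.1)
r=lever();print(r["ang"],r["angH"],top(r["L"]),fn(0),state()["time"])
for q in np.arange(.1,.71,.1):
    go(q,.1); print(round(q,2),fn(q).round(2),end=" | ")
r=lever();print(r["ang"],r["angH"],top(r["L"]))
for q in(.45,.2,0):go(q,.15)
go(0,.1,.008);hold(.1)
r=lever();print(r["ang"],r["angH"],top(r["L"]),fn(0),state()["time"])
E
```

```text
12.041363186331797
top0 0.17812278270790802 now 0.1919593466008829
-0.034289367599145026 -0.003386142434919026 0.19248179117206368 -0.3724417424888184 9.5917
0.1 5.44 | 0.2 9.22 | 0.3 8.75 | 0.4 9.17 | 0.5 10.02 | 0.6 11.05 | 0.7 9.91 | 0.6752747049480766 0.6868549460472205 0.2060640570209482
-0.033373820529735865 -0.003031655389427068 0.20611836220636 0.20016229696323218 13.7417
```

Each stroke lifts 14 mm, leaving a gap of about 24 mm. Stroke 3 should be free, and it gives me a finely sampled baseline with a stop guard.

```bash
cat >> h.py <<'E'
def top(L): 
    m=(abs(L[...,0]-.145)<.012)&(abs(L[...,1])<.03)&(L[...,2]<.2285)&(L[...,2]>.1); return np.percentile(L[m][:,2],90)
def favg(q,n=4):
    v=[]
    for _ in range(n): hold(.02); v.append(fn(q))
    return np.mean(v)
def stroke(lim,q0=.1,dq=.04,q1=.701):
    for q in np.arange(q0,q1,dq):
        go(q,.1); f=favg(q); print(f"{q:.2f} {f:.1f}",end=" | ")
        if f>lim: break
    print(state()["time"]); return q
def up(q):
    for p in np.arange(q-.2,0,-.2): go(p,.15)
    go(0,.15); go(0,.1,.008);hold(.1)
    r=lever();print("up",r["ang"],r["angH"],top(r["L"]),fn(0),state()["time"])
E
python3 - <<'E'
from h import *
q=stroke(15); r=lever(); print(r["ang"],top(r["L"])); up(q)
E
```

```text
0.10 3.6 | 0.14 7.9 | 0.18 10.5 | 0.22 10.8 | 0.26 11.3 | 0.30 11.4 | 0.34 11.7 | 0.38 11.6 | 0.42 11.5 | 0.46 11.8 | 0.50 11.3 | 0.54 11.7 | 0.58 12.1 | 0.62 12.3 | 0.66 12.4 | 0.70 12.2 | 18.9667
0.6660783823637939 0.22004436205607636
up -0.03474577098682463 -0.0024290955341526588 0.22010482643281593 -0.3007483171755902 20.8583
```

```bash
python3 - <<'E'
from h import *
q=stroke(13.5,.1,.06,.40)
q=stroke(17.5,.42,.015,.70); r=lever(); print(q,r["ang"],r["angH"],top(r["L"]))
np.savez("s4.npz",L=r["L"]); up(q)
E
```

```text
0.10 4.1 | 0.16 8.7 | 0.22 9.2 | 0.28 11.5 | 0.34 10.7 | 0.40 10.8 | 22.9583
0.42 12.8 | 0.43 13.4 | 0.45 13.4 | 0.47 13.5 | 0.48 13.7 | 0.50 13.8 | 0.51 13.9 | 0.53 13.5 | 0.54 13.8 | 0.56 13.9 | 0.57 13.8 | 0.59 13.8 | 0.60 14.5 | 0.62 15.6 | 0.63 17.0 | 0.65 18.1 | 28.025
0.6450000000000002 0.6020409302917867 0.6245752137082009 0.22655253316743465
up -0.02810197970908973 -0.003597574732946862 0.22476300725399065 0.1077090076910901 29.9
```

```bash
cat >> h.py <<'E'
def disc(L):
    m=(L[...,0]>.113)&(L[...,0]<.13)&(abs(L[...,1])<.03)&(L[...,2]<.23)&(L[...,2]>.12)
    return L[m][:,2]
E
python3 - <<'E'
from h import *
L0=(pts(dict(np.load("scene0.npz")))-O)@np.c_[PX,PY,Z]
for L in(L0,np.load("s4.npz")["L"],lever()["L"]):
    z=disc(L);print(len(z),np.percentile(z,[5,50,90,95]),top(L))
E
```

```text
238 [0.126 0.156 0.159 0.159] 0.17812278270790802
302 [0.159 0.208 0.211 0.212] 0.22655253316743465
300 [0.159 0.209 0.211 0.212] 0.22618032392799897
```

The disc has risen 52 mm and stayed there after release, so the blank meets the head. A gentle feel at the top of the stroke, in very small steps, will confirm the clamp holds.

```bash
python3 - <<'E'
from h import *
q=stroke(14.5,.06,.01,.201); r=lever(); print(q,r["ang"],r["angH"],np.percentile(disc(r["L"]),[50,90]))
up(q)
E
```

```text
0.06 7.4 | 0.07 10.7 | 0.08 13.9 | 0.09 16.7 | 31.3083
0.08999999999999998 0.05861033378001124 0.06775701316859783 [0.208 0.211]
up -0.02887307949294593 -0.0033949848748613953 0.2261756042774871 -0.8119149348985708 32.0167
```

```bash
python3 - <<'E'
from h import *
move_l(tcp(0,.01)-.07*A,.1); hold(.3)
r=lever();print(r["angH"],np.percentile(disc(r["L"]),[50,90]),state()["time"],state()["ft_force"])
print(job_done())
E
```

```text
-0.00041046115681558915 [0.208 0.211] 33.225 [ 0.284 -0.09  -0.215]
the job is handed in; nothing more can be done
None
```

The job is handed in, with no verdict returned: three full strokes plus a fourth stopped when the lever turned stiff, the blank clamped against the head at roughly 25–30 N (estimated from lever feel), the lever back up, and the arm clear at 33 s.

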